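# Put the pit gauges back in their keeper dishes

## Robot

A 7-joint arm with a two-finger parallel gripper is mounted at the origin on the work surface. World frame = base frame: x ahead of the robot, y to its left, z up, the work surface at z = 0. Lengths are in m, angles in rad, forces in N, time in s.
With the tool pointing down it reaches from about 0.425 to 0.925 m from the base axis. Payload 6.8 kg.
Tool frame: the origin (TCP) lies between the finger pads; the fingertips stand 14 mm ahead of it and the grasp point (between the pads) lies 5 mm behind it; z points along the fingers, y is the line along which they close (so a half turn about z gives the same grasp; the last joint's range is limited). The gripper opens to 85 mm and grips with 20 to 120 N. Pads are 22 mm wide; open, the fingers measure 114 mm over their backs; the gripper's body (76 mm by 85 mm) begins 54 mm behind the grasp point. The pads swing forward as they close: fully open they stand 13 mm farther back than shut.
Start: joints at [1.189, 0.477, 0.022, 1.555, -0.011, 1.109, -0.083], TCP at [0.183, -0.65, 0.245] pointing down, gripper open.
Joint ranges: [-2.96, 2.96], [-0.34, 2.1], [-1.41, 1.46], [0.24, 2.44], [-1.37, 4.51], [0.17, 1.92], [-2.96, 2.96]. Speed limits (rad/s): [2.39, 2.39, 3.14, 3.14, 3.14, 3.14, 3.14].

## Interface

Orientations are given as a rotation vector (axis times angle).
In Python, from bench import r, eyes, ticket gives the robot as it stands. The module is installed in compiled form; this text tells all that it offers.
- The arm moves only by the tool arm_command, never from a script. Its argument "plan" is text: rows parted by semicolons, each of 4 numbers parted by spaces: the shift along the tool's x, y, z in m, then the turn about the tool's z in degrees. In form: tx ty tz yaw; .... A call has 1 to 20 rows; each row shifts and turns the commanded pose from where the row before left it, along the tool's axes as they then stand; what a row does not reach is not made up. A row lasts 1/8 s, in which the tool goes at most 62.5 mm and 10.7 degrees, less where a joint would pass 70% of its speed; a pose out of reach is approached as far as the arm can. A call is refused whole if a number of a shift passes 0.0625 or a number of a turn 10.7, either way. A call with a gripper value outside its range is refused whole. "hand" is the closure, from -1 (fully open) to 1 (shut), set as the call begins (left out, the last holds). The fingers move at their own pace and stop on an object; "grip_force" is the grip in N (left out, the last holds). Time passes only in rows, so rows that do not move let the fingers close. It gives the time, the measured TCP pose, the force, the opening and the grip force at its end, in the units of the state.
- r.get_obs(): the state, without advancing time (a new reading comes with each control period).
- eyes.grab_frame(name): name is "scene" or "top" or "wrist"; returns (picture, depth): 420x560x3 uint8, red, green, blue; 420x560 float32, m along the optical axis (not along the pixel's ray), 0 where there is no reading.
- eyes.calibration(name): a dict with "fov_y" (degrees; the focal length in pixels is half the picture's height over the tangent of half this angle, whatever the lens; pixels are square), "cx", "cy" (the principal point, pixels), "k1" (the pictures are not rectified: a ray, as slopes to the right and down, at radius r is drawn at 1 + k1 r^2 times it, then the intrinsics apply), "origin" and "attitude" of the camera in the world; the wrist camera has in their place "tool_from_camera" (4x4, takes a point from camera to tool coordinates, whose origin is the TCP and whose axes are the flange's). Camera axes: x right, y up, looking along -z (the intrinsics and any distortion apply to the point x, -y, -z); pixel columns grow to the right and rows downward; lengths in m; the calibration is good to about 2 mm. A picture is of the moment at which its call begins: read the wrist's pose just before it. calibration takes no time and is no camera call.
- ticket.hand_in(): hands the job in; it is judged then, once.
The state is a dict: "clock": time; "joints": joint angles; "qvel": joint speeds; "tau": joint torques, N m; "tcp_pos": TCP position; "orientation": TCP orientation; "contact_force": force on the tool from outside, world axes, zero at the start; "moment": the same for the moment, N m; "grip_width": finger opening in m; "gripper_force": force on a finger pad.
Only numpy, scipy, OpenCV 4.12 (cv2) and the standard library are available. Lean on these libraries where they do the work, as an engineer would, in place of code of your own. Each camera call takes 0.05 s, during which the arm holds its last target. There are 200 camera calls.

## Task

A blackwood gauge has been left in one of the brown keeper dishes: first take it out and stand it upright, wholly on the red tile. Then stand the three pale cedar pit gauges upright in the dishes, each flat on the floor of the dish of its own size, the largest first, then the medium one and the smallest last, because the small ones are easily knocked over. Leave the grey soapstone gauge and the soapstone bowl where they are.

Things in the scene. Friction and masses are not known exactly. Their poses are not given: they have to be found in the camera images.
- cedar_large: large pale cedar pit gauge, stamp-shaped and 75 mm tall: a flat round foot 58 mm in diameter and 16 mm high, a short sloping shoulder up to 25 mm, then an upright round grip 22 mm in diameter to the top. Origin: centre of the underside, z along the grip (up). Loose, about 110 g; belongs in the large dish
- cedar_medium: medium pale cedar pit gauge, stamp-shaped and 75 mm tall: a flat round foot 46 mm in diameter and 16 mm high, a short sloping shoulder up to 25 mm, then an upright round grip 22 mm in diameter to the top. Origin: centre of the underside, z along the grip (up). Loose, about 85 g; belongs in the medium dish
- cedar_small: small pale cedar pit gauge, stamp-shaped and 75 mm tall: a flat round foot 34 mm in diameter and 16 mm high, a short sloping shoulder up to 25 mm, then an upright round grip 22 mm in diameter to the top. Origin: centre of the underside, z along the grip (up). Loose, about 60 g; belongs in the small dish
- blackwood_gauge: near-black blackwood pit gauge, stamp-shaped and 75 mm tall: a flat round foot 46 mm in diameter and 16 mm high, a short sloping shoulder up to 25 mm, then an upright round grip 22 mm in diameter to the top. Origin: centre of the underside, z along the grip (up). Loose, about 130 g; at the start it stands upright inside one of the keeper dishes
- soapstone_gauge: grey soapstone pit gauge, stamp-shaped and 75 mm tall: a flat round foot 46 mm in diameter and 16 mm high, a short sloping shoulder up to 25 mm, then an upright round grip 22 mm in diameter to the top. Origin: centre of the underside, z along the grip (up). Loose, about 220 g; stands on the bench, not to be moved
- dish_large: largest of the three round brown wooden keeper dishes: outside 90 mm, inside 76 mm in diameter, 14 mm high, wall 7 mm; the inner floor is 5 mm above the bench. Origin: centre of its underside, z up. Fixed to the bench
- dish_medium: middle of the three round brown wooden keeper dishes: outside 78 mm, inside 64 mm in diameter, 14 mm high, wall 7 mm; the inner floor is 5 mm above the bench. Origin: centre of its underside, z up. Fixed to the bench
- dish_small: smallest of the three round brown wooden keeper dishes: outside 66 mm, inside 52 mm in diameter, 14 mm high, wall 7 mm; the inner floor is 5 mm above the bench. Origin: centre of its underside, z up. Fixed to the bench
- tile: square red tile, 90 x 90 mm, 8 mm thick, lying flat. Origin: centre of its underside, x and y along its sides, z up; top face at 8 mm. Fixed to the bench
- bowl: grey soapstone bowl, 92 mm across the rim, 48 mm high, standing upright on the bench, loose, 350 g. Origin: centre of its underside. Not to be moved
Things that resemble listed ones, but are neither listed nor needed, are in the scene too. What is shaped like the dish_large but green is not meant. Leave any orange look-alike of the cedar_medium alone.

How it is judged:
On the way, in this order (a step that is already met when the one before it is completed fails the run):
1. the blackwood gauge stands upright on the red tile (x of blackwood_gauge in the frame of tile between -0.023 and 0.023 m and y of blackwood_gauge in the frame of tile between -0.023 and 0.023 m and z of blackwood_gauge in the frame of tile between 0.005 and 0.012 m and angle between blackwood_gauge's own z axis and vertical below 0.1 rad and linear speed of blackwood_gauge below 0.03 m/s), for 0.2 s.
2. the large cedar gauge stands upright in the large dish (horizontal distance between cedar_large and dish_large below 0.012 m and z of cedar_large in the frame of dish_large between 0.002 and 0.009 m and angle between cedar_large's own z axis and vertical below 0.1 rad and linear speed of cedar_large below 0.03 m/s), for 0.2 s.
3. the medium cedar gauge stands upright in the medium dish (horizontal distance between cedar_medium and dish_medium below 0.012 m and z of cedar_medium in the frame of dish_medium between 0.002 and 0.009 m and angle between cedar_medium's own z axis and vertical below 0.1 rad and linear speed of cedar_medium below 0.03 m/s), for 0.2 s.
4. the small cedar gauge stands upright in the small dish (horizontal distance between cedar_small and dish_small below 0.012 m and z of cedar_small in the frame of dish_small between 0.002 and 0.009 m and angle between cedar_small's own z axis and vertical below 0.1 rad and linear speed of cedar_small below 0.03 m/s), for 0.2 s.
At the end, for the whole second after the job is handed in: Blackwood gauge upright on the tile (within 23 mm of its centre along each side); cedar gauges upright on the floors of their own-size dishes, within 12 mm of centre; upright is within 0.1 rad; all released and at rest; soapstone gauge and bowl within 20 mm of their starts (all of step 1 and all of step 2 and all of step 3 and all of step 4 and distance of each of soapstone_gauge, bowl from where it was at the start of the episode below 0.02 m); the robot touches nothing.
It fails at once if the soapstone gauge or the bowl was moved by more than 20 mm (distance of any of soapstone_gauge, bowl from where it was at the start of the episode above 0.02 m).
It fails at once if the soapstone gauge was knocked over (angle between soapstone_gauge's own z axis and vertical above 0.5 rad).
It also fails if it takes over 115 s, if anything falls off the work surface, if the arm or the gripper's body presses on something with over 40 N, if the wrist force passes 120 N, or if a joint passes its speed limit or range.

## Working session

There is one attempt and no reset: what is moved stays moved. The work goes in short steps, Python scripts to look and compute and a tool call to move; the robot and the scene stay as the last step left them, time stands still between calls to the robot, and variables do not carry over. Pictures are saved under pics/ and viewed, at most 14 in all, crops included, and the job is handed in when it is done.

Besides the shell and the picture viewer there is one more tool, called after "Request:" as name(argument=value, ...) on one line, values as JSON. arm_command: Moves the arm, as the interface text tells. Its arguments: {"type":"object","properties":{"plan":{"type":"string"},"hand":{"type":"number"},"grip_force":{"type":"number"}},"required":["plan"]}

```bash
mkdir -p pics
cat > h.py <<'E'
import numpy as np, cv2
from bench import r, eyes, ticket
from scipy.spatial.transform import Rotation as R
def att(a):
    a=np.array(a,float)
    return a if a.shape==(3,3) else R.from_rotvec(a).as_matrix() if a.size==3 else R.from_quat(a).as_matrix()
def cloud(name):
    o=r.get_obs(); p,d=eyes.grab_frame(name); c=eyes.calibration(name)
    h,w=d.shape; f=h/2/np.tan(np.radians(c['fov_y'])/2)
    K=np.array([[f,0,c['cx']],[0,f,c['cy']],[0,0,1.]])
    v,u=np.mgrid[:h,:w]; uv=np.stack([u,v],-1).reshape(-1,1,2).astype(np.float64)
    s=cv2.undistortPoints(uv,K,np.array([c['k1'],0,0,0.])).reshape(h,w,2)
    P=np.stack([s[...,0]*d,-s[...,1]*d,-d],-1)
    if 'origin' in c: X=P@att(c['attitude']).T+np.array(c['origin'])
    else:
        T=np.array(c['tool_from_camera']); X=P@T[:3,:3].T+T[:3,3]
        X=X@R.from_rotvec(o['orientation']).as_matrix().T+np.array(o['tcp_pos'])
    X[d==0]=np.nan
    return p,X
E
python3 - <<'E'
from h import *
print(r.get_obs())
for n in['top','scene']:
    c=eyes.calibration(n);print(c)
    p,X=cloud(n); np.savez(n,p=p,X=X); cv2.imwrite(f'pics/{n}0.png',p[...,::-1])
    print(np.nanmedian(X[...,2]))
E
```

```text
{'clock': 0.0, 'joints': array([ 1.18890792,  0.47777941,  0.0223435 ,  1.55646673, -0.01150552,
        1.10930517, -0.08310609]), 'qvel': array([ 0.00034231,  0.00100421,  0.00068426, -0.00091578,  0.00167268,
        0.00048855, -0.00047397]), 'tau': array([ 4.33099049e-04, -5.96450830e+01,  1.60815116e+00, -2.81195426e+01,
        1.24241039e-02,  9.47232504e-03, -1.76482956e-06]), 'tcp_pos': array([ 0.18233703, -0.64930793,  0.24433319]), 'orientation': array([-3.11042600e+00, -4.28494323e-01,  5.97334147e-04]), 'contact_force': array([0.11575186, 0.14432421, 0.42311699]), 'moment': array([0.00937082, 0.02158303, 0.05098772]), 'gripper_force': 0.0, 'grip_width': 0.08543471363621627}
{'fov_y': 53.291270463615554, 'cx': 278.7088961625172, 'cy': 210.6529195459109, 'k1': -0.06702814072646344, 'origin': array([ 0.36774902, -0.01645672,  0.98777613]), 'attitude': array([ 0.15612519, -0.09882771, -1.59628689])}
-0.00016441007421597043
{'fov_y': 48.92534235445291, 'cx': 276.6498306875794, 'cy': 212.08282099585003, 'k1': -0.009049221862349266, 'origin': array([1.35343471, 0.19033806, 0.75745115]), 'attitude': array([0.62175056, 0.75617176, 1.67925479])}
0.00020475089930643842
```

View pics/top0.png

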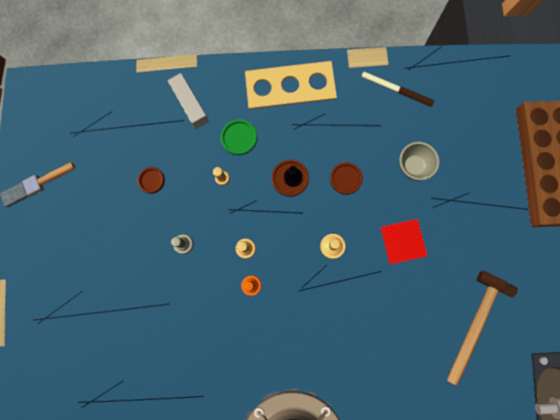

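View pics/scene0.png

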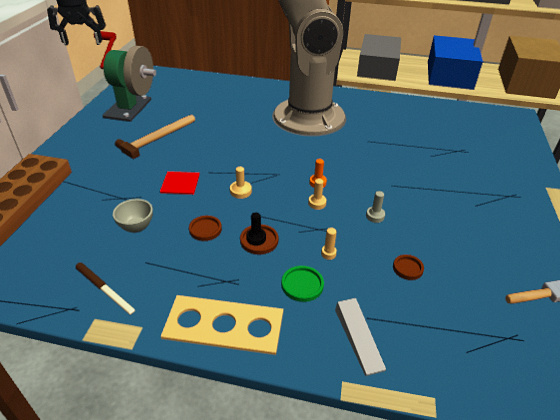

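The top view shows blackwood in the large dish (290,178), the medium dish at (346,178) and the small dish at (151,180). The cedars look like large (333,246), medium (245,248) and small (220,176). The tile is at (404,241), soapstone gauge at (181,243), bowl at (419,160), and the orange look-alike at (250,285).

Run:
```python
from h import *
T=dict(black=(290,178),small=(220,176),med=(245,248),large=(333,246),soap=(181,243),orange=(250,285),dL=(290,178),dM=(346,178),dS=(151,180),tile=(404,241),bowl=(419,160),green=(238,137))
A=np.load('top.npz')['X'];B=np.load('scene.npz')['X']
def circ(P):
    (x,y),rr=cv2.minEnclosingCircle(P[:,:2].astype(np.float32)); return np.round([x,y,2*rr],4),len(P)
for n,(u,v) in T.items():
    c=A[v,u,:2]
    for nm,X in(('top',A),('scene',B)):
        P=X.reshape(-1,3);P=P[np.isfinite(P).all(1)]
        P=P[np.hypot(*(P[:,:2]-c).T)<(.075 if n[0]=='t' else .055)]
        z=P[:,2]; out=[n,nm]
        if n=='tile':
            Q=P[(z>.005)&(z<.011)]; print(out,cv2.minAreaRect(Q[:,:2].astype(np.float32)),Q[:,2].mean())
        elif n[0]=='d' or n=='green': print(out,circ(P[(z>.010)&(z<.018)]),circ(P[(z>.003)&(z<.018)]))
        elif n=='bowl': print(out,circ(P[z>.03]),z.max())
        else:
            Q=P[z>.07] ; G=P[(z>.035)]
            print(out,'top',circ(Q) if len(Q)>2 else '', 'grip',circ(G),'foot',circ(P[(z>.008)&(z<.020)]),z.max())
```

```text
['black', 'top'] top (array([ 0.6078, -0.018 ,  0.022 ]), 79) grip (array([ 0.6078, -0.018 ,  0.022 ]), 113) foot (array([ 0.6082, -0.0113,  0.0905]), 402) 0.08304742152702305
['black', 'scene'] top (array([ 0.6106, -0.0194,  0.023 ]), 75) grip (array([ 0.6109, -0.0193,  0.0236]), 187) foot (array([ 0.6088, -0.013 ,  0.0937]), 398) 0.08229360608376812
['small', 'top'] top (array([0.6127, 0.1529, 0.0218]), 71) grip (array([0.6127, 0.1526, 0.022 ]), 113) foot (array([0.6124, 0.1525, 0.034 ]), 71) 0.07755768833541565
['small', 'scene'] top (array([0.6152, 0.1512, 0.0221]), 64) grip (array([0.6157, 0.1507, 0.0229]), 181) foot (array([0.6158, 0.1516, 0.0352]), 93) 0.07810471688344911
['med', 'top'] top (array([0.4414, 0.0985, 0.0216]), 77) grip (array([0.4415, 0.0981, 0.0219]), 96) foot (array([0.4421, 0.0985, 0.0465]), 157) 0.07911480919359848
['med', 'scene'] top (array([0.4433, 0.0972, 0.0223]), 45) grip (array([0.4452, 0.096 , 0.0245]), 140) foot (array([0.4441, 0.096 , 0.0475]), 125) 0.077797627968054
['large', 'top'] top (array([ 0.4407, -0.1053,  0.0215]), 76) grip (array([ 0.4407,
[... 1461 characters left out ...]
.3278, 0.0697]), 245) (array([0.6085, 0.3318, 0.1047]), 595)
['tile', 'top'] ((0.4407304525375366, -0.2698220908641815), (0.1012163758277893, 0.10416080057621002), 10.968746185302734) 0.007952698345031112
['tile', 'scene'] ((0.4487658143043518, -0.2739223837852478), (0.09461730718612671, 0.08987558633089066), 10.61491870880127) 0.007967922275129463
['bowl', 'top'] (array([ 0.6291, -0.3127,  0.0925]), 354) 0.0524914892435252
['bowl', 'scene'] (array([ 0.6308, -0.3137,  0.0951]), 515) 0.05183488653031254
['green', 'top'] (array([0.7159, 0.1117, 0.0905]), 294) (array([0.7155, 0.1096, 0.1072]), 971)
['green', 'scene'] (array([0.7172, 0.1091, 0.0924]), 387) (array([0.721 , 0.1081, 0.099 ]), 1166)
```

Request:
arm_command(plan="0 0 0 7.85;0 0 0 7.84;0.026 -0.039 0 0;0.026 -0.039 0 0;0.026 -0.039 0 0;0.026 -0.039 0 0;0.026 -0.039 0 0;0.026 -0.039 0 0;0.026 -0.039 0 0;0.026 -0.039 0 0;0.026 -0.039 0 0;0.026 -0.039 0 0;0.026 -0.039 0 0;0.026 -0.039 0 0;0.026 -0.039 0 0;0.026 -0.039 0 0;0 0 0 0;0 0 0 0", hand=-1, grip_force=40)

```text
clock: 2.35
tcp_pos: [0.546, -0.1045, 0.2448]
orientation: [3.141, -0.001, -0.002]
contact_force: [-0.3, -0.9, -0.2]
grip_width: 0.0855
gripper_force: 0.0
```

Run:
```python
from h import *
for n in('top','scene'):
    d=np.load(n+'.npz');p=d['p'].astype(int);X=d['X']
    m=(p[...,0]>150)&(p[...,1]<50)&(p[...,2]<50)&(abs(X[...,2]-.008)<.004)
    m=cv2.erode(m.astype(np.uint8),np.ones((1,1)))>0
    Q=X[m];Q=Q[np.hypot(Q[:,0]-.445,Q[:,1]+.272)<.07];print(n,Q.mean(0),cv2.minAreaRect(Q[:,:2].astype(np.float32)))
```

```text
top [ 0.44663544 -0.27201618  0.00800745] ((0.4468502402305603, -0.272346556186676), (0.08769078552722931, 0.08898314833641052), 10.253844261169434)
scene [ 0.44966914 -0.2730066   0.00802675] ((0.4485582709312439, -0.27396833896636963), (0.09426162391901016, 0.08977481722831726), 10.798030853271484)
```

Request:
arm_command(plan="0.021 -0.0285 0 0;0.021 -0.0285 0 0;0.021 -0.0285 0 0;0 0 0 0;0 0 0.04 0;0 0 0.04 0;0 0 0.04 0;0 0 0.03 0;0 0 0.02 0;0 0 0.02 0;0 0 0 0;0 0 0 0")

```text
clock: 3.85
tcp_pos: [0.6102, -0.0185, 0.0561]
orientation: [3.142, -0.0, 0.002]
contact_force: [0.2, -0.4, 1.1]
grip_width: 0.0854
gripper_force: 0.0
```

Request:
arm_command(plan="0 0 0 0;0 0 0 0;0 0 0 0;0 0 0 0;0 0 0 0;0 0 0 0;0 0 0 0;0 0 0 0", hand=1, grip_force=40)

```text
clock: 4.85
tcp_pos: [0.6097, -0.0184, 0.0555]
orientation: [3.142, -0.0, 0.001]
contact_force: [0.3, -0.5, 4.0]
grip_width: 0.0211
gripper_force: 39.1
```

Request:
arm_command(plan="0 0 -0.02 0;0 0 -0.03 0;0 0 -0.03 0;0 0 -0.03 0;-0.0202 0.0318 0 0;-0.0202 0.0318 0 0;-0.0202 0.0318 0 0;-0.0202 0.0318 0 0;-0.0202 0.0318 0 0;-0.0202 0.0318 0 0;-0.0202 0.0318 0 0;-0.0202 0.0318 0 0;0 0 0 0;0 0 0 0;0 0 0.03 0;0 0 0.03 0;0 0 0.02 0;0 0 0.015 0;0 0 0 0;0 0 0 0")

```text
clock: 7.35
tcp_pos: [0.4487, -0.2727, 0.071]
orientation: [3.141, 0.001, 0.002]
contact_force: [0.2, -0.2, -1.2]
grip_width: 0.0209
gripper_force: 39.3
```

Request:
arm_command(plan="0 0 0.006 0;0 0 0.0055 0;0 0 0 0;0 0 0 0")

```text
clock: 7.85
tcp_pos: [0.4478, -0.2727, 0.0587]
orientation: [-3.141, 0.0, 0.0]
contact_force: [0.2, 0.2, -1.7]
grip_width: 0.0204
gripper_force: 39.3
```

Request:
arm_command(plan="0 0 0 0;0 0 0 0;0 0 0 0;0 0 0 0;0 0 0 0;0 0 0 0;0 0 -0.02 0;0 0 -0.03 0;0 0 -0.04 0;0 0 -0.04 0;0 0 0 0", hand=-1)

```text
clock: 9.22
tcp_pos: [0.4498, -0.2737, 0.192]
orientation: [3.139, -0.0, 0.009]
contact_force: [-0.3, 0.9, 0.5]
grip_width: 0.0856
gripper_force: 0.0
```

```bash
cat > chk.py <<'E'
from h import *
import sys
A=[cloud('top')[1],cloud('scene')[1]]
for a in sys.argv[1:]:
    x,y=map(float,a.split(','))
    for X in A:
        P=X.reshape(-1,3);P=P[np.isfinite(P).all(1)]
        P=P[np.hypot(P[:,0]-x,P[:,1]-y)<.04]
        for lo in(.035,.068):
            Q=P[(P[:,2]>lo)&(P[:,2]<.1)]
            if len(Q)>5:(cx,cy),q=cv2.minEnclosingCircle(Q[:,:2].astype(np.float32));print(a,lo,round(cx,4),round(cy,4),round(2*q,4),len(Q),np.median(Q[:,2]).round(4),np.percentile(Q[:,2],90).round(4))
E
python3 chk.py .448,-.2725 .442,-.105; python3 -c "
from h import *;print(r.get_obs()['tcp_pos'],r.get_obs()['clock'])"
```

```text
.448,-.2725 0.035 0.4458 -0.2715 0.0242 107 0.0802 0.0842
.448,-.2725 0.068 0.4455 -0.2723 0.0226 73 0.0824 0.0848
.448,-.2725 0.035 0.4497 -0.2746 0.0243 157 0.0641 0.0826
.448,-.2725 0.068 0.4502 -0.2749 0.0238 66 0.0804 0.0838
.442,-.105 0.035 0.441 -0.1053 0.022 94 0.074 0.0761
.442,-.105 0.068 0.4409 -0.1055 0.0217 79 0.0742 0.0763
.442,-.105 0.035 0.4445 -0.106 0.0239 131 0.0609 0.075
.442,-.105 0.068 0.4436 -0.1066 0.0217 47 0.0743 0.076
[ 0.4478059  -0.27280067  0.18882876] 9.325
```

Request:
arm_command(plan="-0.0013 -0.0417 0 0;-0.0013 -0.0417 0 0;-0.0013 -0.0417 0 0;-0.0013 -0.0417 0 0;0 0 0 0;0 0 0.04 0;0 0 0.04 0;0 0 0.03 0;0 0 0.02 0;0 0 0.007 0;0 0 0 0;0 0 0 0")

```text
clock: 10.82
tcp_pos: [0.4432, -0.1063, 0.0524]
orientation: [3.141, -0.001, 0.002]
contact_force: [0.8, -0.3, 0.4]
grip_width: 0.0856
gripper_force: 0.0
```

Request:
arm_command(plan="0 0 0 0;0 0 0 0;0 0 0 0;0 0 0 0;0 0 0 0;0 0 0 0;0 0 0 0;0 0 0 0", hand=1)

```text
clock: 11.82
tcp_pos: [0.4429, -0.1059, 0.052]
orientation: [3.142, -0.0, 0.0]
contact_force: [-0.8, 1.8, 5.2]
grip_width: 0.0209
gripper_force: 39.0
```

Request:
arm_command(plan="0 0 -0.02 0;0 0 -0.03 0;0 0 -0.03 0;0.033 -0.0188 0 0;0.033 -0.0188 0 0;0.033 -0.0188 0 0;0.033 -0.0188 0 0;0.033 -0.0188 0 0;0 0 0 0;0 0 0 0;0 0 0.03 0;0 0 0.025 0;0 0 0 0;0 0 0 0")

```text
clock: 13.58
tcp_pos: [0.6078, -0.0126, 0.0776]
orientation: [3.141, -0.001, 0.001]
contact_force: [0.2, -0.1, -0.2]
grip_width: 0.0209
gripper_force: 39.2
```

Request:
arm_command(plan="0 0 0.01 0;0 0 0.006 0;0 0 0.004 0;0 0 0 0;0 0 0 0")

```text
clock: 14.2
tcp_pos: [0.6078, -0.012, 0.0571]
orientation: [3.141, -0.0, -0.0]
contact_force: [-2.3, 0.4, 5.0]
grip_width: 0.0208
gripper_force: 39.6
```

Request:
arm_command(plan="0 0 0 0;0 0 0 0;0 0 0 0;0 0 0 0;0 0 0 0;0 0 0 0;0 0 -0.02 0;0 0 -0.03 0;0 0 -0.04 0;0 0 -0.04 0;0 0 0 0;0 0 0 0", hand=-1)

```text
clock: 15.7
tcp_pos: [0.6076, -0.012, 0.1874]
orientation: [3.141, -0.0, 0.001]
contact_force: [0.9, 0.2, -0.1]
grip_width: 0.0851
gripper_force: 0.0
```

```bash
python3 chk.py .608,-.012 .443,.0975; python3 -c "
from h import *;print(r.get_obs()['tcp_pos'],r.get_obs()['clock'])"
```

```text
.608,-.012 0.035 0.6081 -0.0125 0.0232 178 0.065 0.0802
.608,-.012 0.068 0.6081 -0.0125 0.0232 82 0.0779 0.0811
.443,.0975 0.035 0.4416 0.0982 0.0219 96 0.0739 0.0766
.443,.0975 0.068 0.4418 0.0984 0.0215 76 0.0745 0.0767
.443,.0975 0.035 0.4439 0.0971 0.0241 141 0.0609 0.0749
.443,.0975 0.068 0.4435 0.0977 0.0237 52 0.0737 0.0758
[ 0.60699537 -0.01213302  0.1860699 ] 15.8
```

Request:
arm_command(plan="-0.033 -0.022 0 0;-0.033 -0.022 0 0;-0.033 -0.022 0 0;-0.033 -0.022 0 0;-0.033 -0.022 0 0;0 0 0 0;0 0 0 0;0 0 0.04 0;0 0 0.04 0;0 0 0.03 0;0 0 0.02 0;0 0 0.005 0;0 0 0 0;0 0 0 0")

```text
clock: 17.55
tcp_pos: [0.4436, 0.098, 0.0525]
orientation: [-3.141, 0.001, -0.002]
contact_force: [0.1, -0.5, -0.5]
grip_width: 0.0854
gripper_force: 0.0
```

Request:
arm_command(plan="0 0 0 0;0 0 0 0;0 0 0 0;0 0 0 0;0 0 0 0;0 0 0 0;0 0 0 0;0 0 0 0", hand=1)

```text
clock: 18.55
tcp_pos: [0.4429, 0.098, 0.052]
orientation: [3.141, -0.0, 0.0]
contact_force: [-1.1, -0.6, 5.7]
grip_width: 0.0212
gripper_force: 39.0
```

Request:
arm_command(plan="0 0 -0.02 0;0 0 -0.03 0;0 0 -0.03 0;0 0 -0.03 0;0.02 0.0306 0 0;0.02 0.0306 0 0;0.02 0.0306 0 0;0.02 0.0306 0 0;0.02 0.0306 0 0;0.02 0.0306 0 0;0.02 0.0306 0 0;0.02 0.0306 0 0;0 0 0 0;0 0 0 0;0 0 0.03 0;0 0 0.03 0;0 0 0.025 0;0 0 0 0;0 0 0 0;0 0 0 0")

```text
clock: 21.05
tcp_pos: [0.6036, -0.1466, 0.0782]
orientation: [3.141, 0.0, 0.004]
contact_force: [-0.2, -0.6, -0.2]
grip_width: 0.0211
gripper_force: 39.2
```

Request:
arm_command(plan="0 0 0.01 0;0 0 0.007 0;0 0 0.004 0;0 0 0 0;0 0 0 0")

```text
clock: 21.68
tcp_pos: [0.6024, -0.1469, 0.0571]
orientation: [3.141, -0.001, -0.001]
contact_force: [-6.0, 0.3, 14.8]
grip_width: 0.0208
gripper_force: 40.7
```

Request:
arm_command(plan="0 0 0 0;0 0 0 0;0 0 0 0;0 0 0 0;0 0 0 0;0 0 0 0;0 0 -0.02 0;0 0 -0.03 0;0 0 -0.04 0;0 0 -0.04 0;0 0 0 0;0 0 0 0", hand=-1)

```text
clock: 23.18
tcp_pos: [0.6025, -0.1468, 0.1864]
orientation: [3.141, -0.0, 0.001]
contact_force: [0.1, -0.3, 0.3]
grip_width: 0.0854
gripper_force: 0.0
```

```bash
python3 chk.py .603,-.147 .614,.152; python3 -c "
from h import *;print(r.get_obs()['tcp_pos'],r.get_obs()['clock'])"
```

```text
.603,-.147 0.035 0.6012 -0.1459 0.022 118 0.0779 0.0816
.603,-.147 0.068 0.6013 -0.1458 0.0217 82 0.0792 0.082
.603,-.147 0.035 0.603 -0.1479 0.025 179 0.065 0.0801
.603,-.147 0.068 0.603 -0.1484 0.0242 75 0.0786 0.0812
.614,.152 0.035 0.6126 0.1521 0.0221 111 0.0728 0.0762
.614,.152 0.068 0.6128 0.152 0.022 69 0.0746 0.0772
.614,.152 0.035 0.6164 0.152 0.025 182 0.0606 0.0749
.614,.152 0.068 0.6164 0.152 0.025 72 0.0742 0.0759
[ 0.60197974 -0.14674097  0.18502686] 23.275
```

Request:
arm_command(plan="0.0015 -0.0373 0 0;0.0015 -0.0373 0 0;0.0015 -0.0373 0 0;0.0015 -0.0373 0 0;0.0015 -0.0373 0 0;0.0015 -0.0373 0 0;0.0015 -0.0373 0 0;0.0015 -0.0373 0 0;0 0 0 0;0 0 0 0;0 0 0.04 0;0 0 0.04 0;0 0 0.03 0;0 0 0.02 0;0 0 0.004 0;0 0 0 0;0 0 0 0")

```text
clock: 25.4
tcp_pos: [0.6157, 0.1518, 0.0531]
orientation: [-3.141, 0.0, -0.003]
contact_force: [0.5, -1.1, 0.1]
grip_width: 0.0857
gripper_force: 0.0
```

Request:
arm_command(plan="0 0 0 0;0 0 0 0;0 0 0 0;0 0 0 0;0 0 0 0;0 0 0 0;0 0 0 0;0 0 0 0", hand=1)

```text
clock: 26.4
tcp_pos: [0.6149, 0.1516, 0.052]
orientation: [-3.142, 0.0, -0.0]
contact_force: [-1.0, -0.3, 3.1]
grip_width: 0.0212
gripper_force: 39.1
```

Request:
arm_command(plan="0 0 -0.02 0;0 0 -0.03 0;0 0 -0.03 0;0 -0.0352 0 0;0 -0.0352 0 0;0.001 -0.0352 0 0;0 -0.0352 0 0;0 -0.0352 0 0;0 0 0 0;0 0 0 0;0 0 0.03 0;0 0 0.025 0;0 0 0 0;0 0 0 0;0 0 0 0")

```text
clock: 28.28
tcp_pos: [0.6168, 0.3277, 0.0784]
orientation: [-3.141, 0.001, -0.003]
contact_force: [-0.6, -0.3, -0.8]
grip_width: 0.0208
gripper_force: 39.3
```

Request:
arm_command(plan="0 0 0.009 0;0 0 0.007 0;0 0 0.004 0;0 0 0 0;0 0 0 0")

```text
clock: 28.9
tcp_pos: [0.6157, 0.3275, 0.057]
orientation: [3.141, -0.0, -0.0]
contact_force: [-1.2, -0.9, 4.1]
grip_width: 0.0206
gripper_force: 39.6
```

Request:
arm_command(plan="0 0 0 0;0 0 0 0;0 0 0 0;0 0 0 0;0 0 0 0;0 0 0 0;0 0 -0.02 0;0 0 -0.03 0;0 0 -0.04 0;0 0 -0.04 0;0 0 -0.03 0;0 0 0 0;0 0 0 0", hand=-1)

```text
clock: 30.52
tcp_pos: [0.6155, 0.3274, 0.2169]
orientation: [3.141, 0.0, -0.0]
contact_force: [-0.1, -0.5, -0.4]
grip_width: 0.0859
gripper_force: 0.0
```

```bash
python3 chk.py .616,.328 .603,-.147 .608,-.012 .448,-.2725 .457,.245; python3 -c "
from h import *;cv2.imwrite('pics/end.png',cloud('scene')[0][...,::-1])"
```

```text
.616,.328 0.035 0.6141 0.3282 0.0235 137 0.0761 0.0806
.616,.328 0.068 0.6139 0.3284 0.0231 84 0.0787 0.0812
.616,.328 0.035 0.616 0.3252 0.0249 216 0.065 0.0801
.616,.328 0.068 0.6158 0.3255 0.0247 96 0.0783 0.081
.603,-.147 0.035 0.601 -0.1459 0.0217 117 0.0781 0.0806
.603,-.147 0.068 0.601 -0.1457 0.0215 82 0.079 0.0812
.603,-.147 0.035 0.6035 -0.1478 0.0237 180 0.0644 0.08
.603,-.147 0.068 0.6036 -0.1481 0.0235 77 0.0787 0.0808
.608,-.012 0.035 0.6047 -0.0111 0.0218 113 0.0781 0.0808
.608,-.012 0.068 0.6053 -0.0112 0.0215 80 0.0792 0.0811
.608,-.012 0.035 0.6077 -0.0118 0.0244 178 0.0662 0.0805
.608,-.012 0.068 0.6072 -0.0122 0.0236 83 0.0786 0.081
.448,-.2725 0.035 0.4465 -0.2711 0.0238 136 0.0809 0.0845
.448,-.2725 0.068 0.4467 -0.2719 0.0223 93 0.0824 0.0849
.448,-.2725 0.035 0.451 -0.2738 0.0243 155 0.0644 0.0823
.448,-.2725 0.068 0.4495 -0.2734 0.0227 70 0.0797 0.0832
.457,.245 0.035 0.4564 0.2447 0.0228 116 0.0726 0.0761
.457,.245 0.068 0.4563 0.2452 0.0225 77 0.074 0.0765
.457,.245 0.035 0.4598 0.2444 0.0233 154 0.0612 0.075
.457,.245 0.068 0.4602 0.2442 0.0223 55 0.0741 0.0763
```

View pics/end.png

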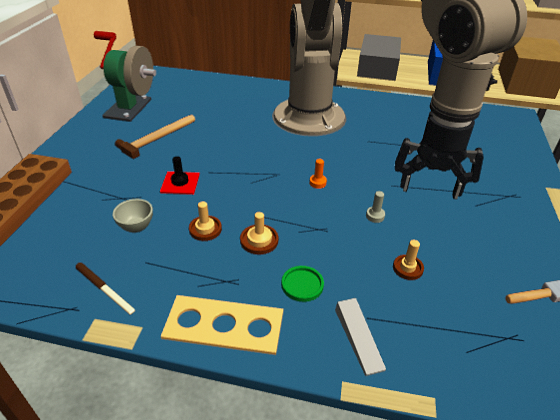

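The picture shows every gauge upright in place: blackwood on the tile (180,178), and the cedars in the medium (205,225), large (259,238) and small (409,262) dishes. The gripper is clear of everything.

```bash
python3 -c "
from bench import ticket;print(ticket.hand_in())"
```

```text
the job is handed in; nothing more can be done
None
```

I handed the job in at about 31 s, with the blackwood gauge on the red tile and the three cedar gauges in the dishes of their own size; the final camera check showed all four upright, on the right floor and within about 4 mm of centre. The hand-in returned no verdict.

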